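# Make up a casting charge on the sprung scale

### The arm

A 6-joint arm with a two-finger parallel gripper is mounted at the origin on the work surface. World frame = base frame: x ahead of the robot, y to its left, z up, the work surface at z = 0. Lengths are in m, angles in rad, forces in N, time in s.
With the tool pointing down it reaches from about 0.375 to 0.9 m from the base axis. Payload 3.1 kg.
Tool frame: the origin (TCP) lies between the finger pads; the fingertips stand 8 mm ahead of it and the grasp point (between the pads) lies 11 mm behind it; z points along the fingers, y is the line along which they close (so a half turn about z gives the same grasp; the last joint's range is limited). The gripper opens to 87 mm and grips with 3 to 60 N. Pads are 19 mm wide; open, the fingers measure 117 mm over their backs; the gripper's body (75 mm by 190 mm) begins 51 mm behind the grasp point.
Start: joints at [-1.339, 0.527, 1.433, -0, 1.181, -0.178], TCP at [0.249, -0.573, 0.231] pointing down, gripper open.
Joint ranges: [-3.08, 3.08], [-0.75, 2.2], [0.22, 2.44], [-1.43, 4.57], [0, 2.65], [-2.85, 2.85]. Speed limits (rad/s): [2.79, 2.79, 3.14, 3.14, 3.14, 3.14].

### API

Orientations are given as a unit quaternion [x, y, z, w].
In Python, from rig import robot gives the robot as it stands.
- The arm moves only by the tool move_arm, never from a script. Its argument "motion" is text: rows parted by semicolons, each of 5 numbers parted by spaces: the opening, from -1 (shut) to 1 (fully open), then the shift along the tool's x, y, z normalised to -1 to 1, where 1 is 0.2 m, then the turn about the tool's z normalised to -1 to 1, where 1 is pi rad. A call has 1 to 12 rows; each row is the pose to reach, as a shift and turn from the pose commanded when the call began, along the tool's axes at that moment, turning the shorter way round; what a row does not reach only later rows make up. A row lasts 1/12 s, in which the tool goes at most 41.7 mm and 7.16 degrees, less where a joint would pass 70% of its speed; a pose out of reach is approached as far as the arm can. A call with a number of a shift or a turn outside -1 to 1 is refused whole. A call with a gripper value outside its range is refused whole. The fingers move at their own pace and stop on an object; "newtons" is the grip in N (left out, the last holds). Time passes only in rows, so rows that repeat a pose let the fingers close. It gives the time, the measured TCP pose, the force, the opening and the grip force at its end, in the units of the state.
- robot.get_obs(): the state, without advancing time (a new reading comes with each control period).
- robot.camera(name): name is "scene" or "top"; returns (picture, depth): 480x640x3 uint8, red, green, blue; 480x640 float32, m along the optical axis (not along the pixel's ray), 0 where there is no reading.
- robot.camera_model(name): a dict with "mtx" (3x3 intrinsics, pixels), "D" ([k1, k2, p1, p2, k3] as OpenCV has them; the pictures are not rectified), "position" and "attitude" of the camera in the world. Camera axes: x right, y down, z forward; pixel columns grow to the right and rows downward; lengths in m; the calibration is good to about 2 mm. A picture is of the moment at which its call begins. camera_model takes no time and is no camera call.
- robot.hand_in(): hands the job in; it is judged then, once.
The state is a dict: "time": time; "q": joint angles; "joint_velocities": joint speeds; "joint_torque": joint torques, N m; "position": TCP position; "tool_rot": TCP orientation; "ft_force": force on the tool from outside, world axes, zero at the start; "moment": the same for the moment, N m; "grip_width": finger opening in m; "grip_force": force on a finger pad.
Only numpy, scipy, OpenCV 4.12 (cv2) and the standard library are available. Lean on these libraries where they do the work, as an engineer would, in place of code of your own. Each camera call takes 0.05 s, during which the arm holds its last target. There are 200 camera calls.

### The job

Make up the casting charge: move zinc bars from the sorting tray into the pan of the sprung scale until the orange pointer rests within the height of the black band on the scale's upright plate (a large bar weighs twice a small one; if it sinks too far, take one back out). Set the bars in gently, so that the pan never hits its bottom stop, keep every bar you do not need lying in the tray, and leave the band, the medallion and the other things where they are.

Things in the scene. Friction and masses are not known exactly. Their poses are not given: they have to be found in the camera images.
- tray: shallow white sorting tray with grey rim, 210 (its x) x 280 (its y) outside, fixed to the table. Floor 4 thick, rim 6 thick and 12 high from the table. Origin: centre of its underside, on the table. Holds five bars and the medallion, about 80 apart. It and the scale may stand on either side of the table.
- scale: grey sprung platform scale, fixed. Base 200 x 150 x 30 high. Origin: on the table straight below the pan's centre. A column 24 x 46, top 205 above the table, stands on its -x side (toward the robot), carrying a white upright plate that faces its +x, 110 wide, reaching from 99 to 203 above the table, with a black index tab, the target band, clamped across it.
- pan (a joint): how far the sprung pan has sunk, m: 0 = top stop, 0.080 = bottom stop. Grows about 0.012 for each small bar, 0.024 for each large one (spring about 49 N/m, well damped, settles within about 1 s). The pointer's middle is 0.180 minus this above the table.
- pan_floor (a point): centre of the pan's upper face, moves with the pan (125 above the table at joint 0, less the joint value); axes as the scale's. Steel pan 150 (x) x 190 (y), rim 3 thick and 10 high above the face. A round closed tin, 45 across and 36 high, of unknown weight, is fixed in the pan at x -45, y +68 from here: leave it.
- pan_free (a point): point on the pan's upper face 25 to the +x side of its centre: the middle of the clear area, about 90 (x) x 180 (y), where bars can be laid; moves with the pan.
- pointer (a point): the pan's level orange pointer, 70 wide and 5 high, 55 above the pan's upper face, just in front of the white plate and band; moves with the pan. Origin: its middle.
- band (a point): centre of the front face of the black index tab (the band), 130 wide over its end blocks and 16 high, on the white plate, 129 to 157 above the table and always below the pointer at the start. Stays where it is.
- medallion: brass round medallion, 30 across, 6 thick, with green centre and a small lug; lies in the tray among the bars. Not to be used. Origin: centre of its underside.
- marker: red and yellow marker pen 130 x 13 x 13 lying on the table beyond tray and scale. Bystander. Origin: centre of its underside, long along its x.
- tweezers: steel tweezers, 110 long, 8 high, lying on the table beyond tray and scale. Bystander. Origin: middle of the underside.
- jar: white closed jar, 68 across, 85 high, near the far edge. Bystander. Origin: centre of its underside.
- cup: clear open cup of drink, 80 across the rim, 95 high, near the far edge. Bystander. Origin: centre of its underside.
- large_a: cast zinc-alloy bar, LARGE: plain dark dull grey block 64 long (its x) x 24 wide (its y) x 12 high, about 120 g (moves the pan about 24 mm). Lies flat in the tray. Origin: centre of its underside, z up.
- large_b: cast zinc-alloy bar, LARGE: plain dark dull grey block 64 long (its x) x 24 wide (its y) x 12 high, about 120 g (moves the pan about 24 mm). Lies flat in the tray. Origin: centre of its underside, z up.
- small_a: cast zinc-alloy bar, SMALL: plain dark dull grey block 36 long (its x) x 22 wide (its y) x 12 high, about 60 g (moves the pan about 12 mm). Lies flat in the tray. Origin: centre of its underside, z up.
- small_b: cast zinc-alloy bar, SMALL: plain dark dull grey block 36 long (its x) x 22 wide (its y) x 12 high, about 60 g (moves the pan about 12 mm). Lies flat in the tray. Origin: centre of its underside, z up.
- small_c: cast zinc-alloy bar, SMALL: plain dark dull grey block 36 long (its x) x 22 wide (its y) x 12 high, about 60 g (moves the pan about 12 mm). Lies flat in the tray. Origin: centre of its underside, z up.
Mind the look-alikes: they are no part of the job. Leave any red look-alike of the small_a alone.

How it is judged:
At the end, for the whole second after the job is handed in: The pan is at rest with the middle of the pointer within the height of the black band (within 8 mm of the band's centre), and every bar is at rest, either in the pan (on its plate or on another bar) or in the tray (z of pointer in the frame of band between -0.008 and 0.008 m and velocity of joint pan between -0.01 and 0.01 m/s and ((x of large_a in the frame of pan_floor between -0.075 and 0.075 m and y of large_a in the frame of pan_floor between -0.095 and 0.095 m and z of large_a in the frame of pan_floor between -0.006 and 0.03 m) or (x of large_a in the frame of tray between -0.105 and 0.105 m and y of large_a in the frame of tray between -0.14 and 0.14 m and z of large_a in the frame of tray between -0.002 and 0.035 m)) and linear speed of each of large_a, large_b, small_a, small_b, small_c below 0.03 m/s and ((x of large_b in the frame of pan_floor between -0.075 and 0.075 m and y of large_b in the frame of pan_floor between -0.095 and 0.095 m and z of large_b in the frame of pan_floor between -0.006 and 0.03 m) or (x of large_b in the frame of tray between -0.105 and 0.105 m and y of large_b in the frame of tray between -0.14 and 0.14 m and z of large_b in the frame of tray between -0.002 and 0.035 m)) and ((x of small_a in the frame of pan_floor between -0.075 and 0.075 m and y of small_a in the frame of pan_floor between -0.095 and 0.095 m and z of small_a in the frame of pan_floor between -0.006 and 0.03 m) or (x of small_a in the frame of tray between -0.105 and 0.105 m and y of small_a in the frame of tray between -0.14 and 0.14 m and z of small_a in the frame of tray between -0.002 and 0.035 m)) and ((x of small_b in the frame of pan_floor between -0.075 and 0.075 m and y of small_b in the frame of pan_floor between -0.095 and 0.095 m and z of small_b in the frame of pan_floor between -0.006 and 0.03 m) or (x of small_b in the frame of tray between -0.105 and 0.105 m and y of small_b in the frame of tray between -0.14 and 0.14 m and z of small_b in the frame of tray between -0.002 and 0.035 m)) and ((x of small_c in the frame of pan_floor between -0.075 and 0.075 m and y of small_c in the frame of pan_floor between -0.095 and 0.095 m and z of small_c in the frame of pan_floor between -0.006 and 0.03 m) or (x of small_c in the frame of tray between -0.105 and 0.105 m and y of small_c in the frame of tray between -0.14 and 0.14 m and z of small_c in the frame of tray between -0.002 and 0.035 m))); the robot touches nothing.
It fails at once if the pan driven down onto its bottom stop (sunk more than 77 mm) (value of joint pan above 0.077 m).
It fails at once if the black index tab shifted by more than 4 mm (distance of band from where it was at the start of the episode above 0.004 m).
It fails at once if the medallion or another bystander (marker, tweezers, jar, cup) moved by more than 30 mm (distance of any of medallion, marker, tweezers, jar, cup from where it was at the start of the episode above 0.03 m).
It also fails if it takes over 58 s, if anything falls off the work surface, if the arm or the gripper's body presses on something with over 40 N, if the wrist force passes 120 N, or if a joint passes its speed limit or range.

## Working session

There is one attempt and no reset: what is moved stays moved. The work goes in short steps, Python scripts to look and compute and a tool call to move; the robot and the scene stay as the last step left them, time stands still between calls to the robot, and variables do not carry over. Pictures are saved under pics/ and viewed, at most 10 in all, crops included, and the job is handed in when it is done.

Besides the shell and the picture viewer there is one more tool, called after "Call:" as a command line: name --argument value ..., lists and objects as JSON in quotes. move_arm: Moves the arm, as the interface text tells. Its arguments: {"type":"object","properties":{"motion":{"type":"string"},"newtons":{"type":"number"}},"required":["motion"]}

```bash
mkdir -p pics; ls
python3 - <<'E'
from rig import robot
import cv2,numpy as np
for n in("scene","top"):
    p,d=robot.camera(n); cv2.imwrite(f"pics/{n}0.png",p[...,::-1]); np.savez(f"{n}0.npz",p=p,d=d)
    print(n,robot.camera_model(n))
o=robot.get_obs(); print(o)
E
```

```text
pics
scene {'mtx': array([[562.20388697,   0.        , 306.92693175],
       [  0.        , 562.20388697, 248.87323938],
       [  0.        ,   0.        ,   1.        ]]), 'D': array([-0.06734625,  0.        ,  0.        ,  0.        ,  0.        ]), 'position': array([ 1.47593923, -0.72139049,  1.01600902]), 'attitude': array([ 0.81068858,  0.39710226, -0.19860462, -0.38164123])}
top {'mtx': array([[536.39972825,   0.        , 330.22959136],
       [  0.        , 536.39972825, 241.96099547],
       [  0.        ,   0.        ,   1.        ]]), 'D': array([0.05579794, 0.        , 0.        , 0.        , 0.        ]), 'position': array([ 0.44106259, -0.07571586,  1.16962956]), 'attitude': array([-0.70392208,  0.70798101, -0.03664904,  0.04374283])}
{'time': 0.1, 'q': array([-1.33947642e+00,  5.28380398e-01,  1.43376252e+00, -4.14015476e-06,
        1.18140402e+00, -1.78473030e-01]), 'joint_velocities': array([ 0.00063372, -0.00292196, -0.00382485,  0.00032714,  0.00101004,
       -0.00023349]), 'joint_torque': array([-1.73266653e-04, -4.40985274e+01, -1.77151072e+01,  6.35399180e-02,
        5.33791620e-02, -4.36020287e-05]), 'position': array([ 0.24890459, -0.57260163,  0.22966876]), 'tool_rot': array([ 9.79081427e-01,  2.03466472e-01, -2.77301173e-05, -9.76750100e-04]), 'ft_force': array([0.70794095, 0.35525056, 0.18234581]), 'moment': array([ 0.0409689 ,  0.02227066, -0.02695215]), 'grip_force': 0.0, 'grip_width': 0.08711762986004223}
```

View pics/scene0.png

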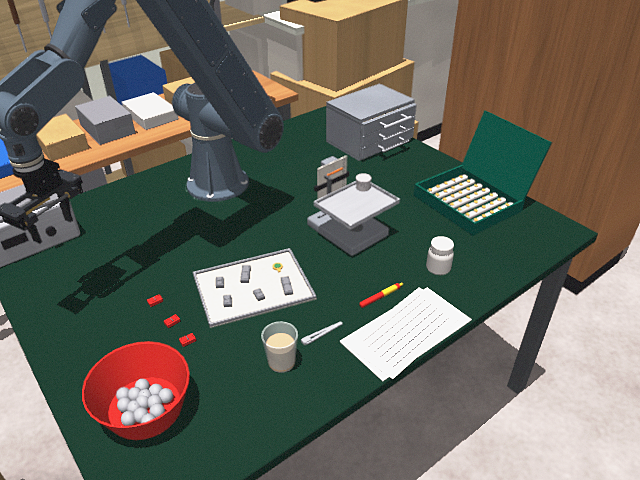

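View pics/top0.png

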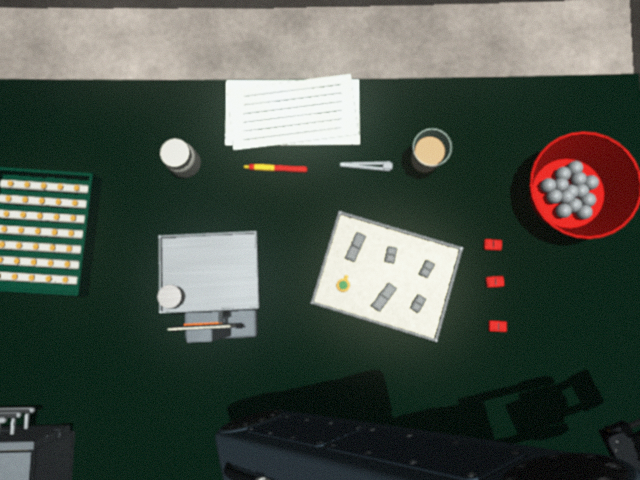

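The scene view shows the tray with five bars around (220–290, 267–300), and the scale with its orange pointer at about (335,173). In the top view the large bars are at (355,247) and (384,296), and the small ones at (391,255), (427,268) and (418,303). The medallion is at (344,285) and the pan is centred near (208,272).

```bash
cat > h.py <<'E'
import cv2,numpy as np
from rig import robot
from scipy.spatial.transform import Rotation as R
def ray(n,uv):
    m=robot.camera_model(n)
    u=cv2.undistortPoints(np.array(uv,float).reshape(-1,1,2),m["mtx"],m["D"]).reshape(-1,2)
    return m["position"],R.from_quat(m["attitude"]).apply(np.c_[u,np.ones(len(u))]),
def onz(n,uv,z):
    c,d=ray(n,uv); return c+d*((z-c[2])/d[:,2])[:,None]
def onx(n,uv,x):
    c,d=ray(n,uv); return c+d*((x-c[0])/d[:,0])[:,None]
def cloud(n,d):
    v,u=np.mgrid[:480,:640]; m=robot.camera_model(n)
    q=cv2.undistortPoints(np.c_[u.ravel(),v.ravel()].astype(float).reshape(-1,1,2),m["mtx"],m["D"]).reshape(-1,2)
    P=np.c_[q,np.ones(len(q))]*d.reshape(-1,1)
    return (R.from_quat(m["attitude"]).apply(P)+m["position"]).reshape(480,640,3)
def bars(p):
    """rects of grey bars inside tray ROI: world centre, dims mm, long-axis angle deg"""
    hsv=cv2.cvtColor(p,cv2.COLOR_RGB2HSV)
    roi=np.zeros((480,640),np.uint8); cv2.fillConvexPoly(roi,np.array([[343,218],[456,249],[434,335],[317,301]]),255)
    m=((hsv[...,2]<165)&(roi>0)).astype(np.uint8)
    out=[]
    for c in cv2.findContours(m,cv2.RETR_EXTERNAL,cv2.CHAIN_APPROX_NONE)[0]:
        if cv2.contourArea(c)<50: continue
        w=onz("top",c.reshape(-1,2),0.014)[:,:2]*1000
        r=cv2.minAreaRect(w.astype(np.float32)); b=cv2.boxPoints(r)
        e=[b[1]-b[0],b[2]-b[1]]; l=max(e,key=np.linalg.norm)
        sat=hsv[...,1][cv2.drawContours(np.zeros_like(m),[c],-1,1,-1)>0].mean()
        out.append((np.round(r[0],1),np.round(np.array(r[1])+1.9,1),round(np.degrees(np.arctan2(l[1],l[0]))%180,1),round(sat)))
    return out
E
python3 - <<'E'
from h import *
T=np.load("top0.npz");S=np.load("scene0.npz")
for b in bars(T['p']):print(b)
C=cloud("top",T['d']);print("pan pts",[C[v,u].round(3) for v,u in((250,175),(250,245),(290,245),(270,210),(297,170))])
print("table",C[200,300].round(4),"bar",C[247,355].round(4),"tray floor",C[270,370].round(4))
# pan corners by height mask
z=C[...,2]; m=((z>.1)&(z<.145)).astype(np.uint8); m[310:]=0;m[:,300:]=0
m=cv2.morphologyEx(m,cv2.MORPH_OPEN,np.ones((5,5)))
c=max(cv2.findContours(m,0,1)[0],key=cv2.contourArea);r=cv2.minAreaRect(c);print("pan px",r)
b=onz("top",cv2.boxPoints(r),.135);print(b.round(3),b.mean(0).round(4))
SC=cloud("scene",S['d']);p=S['p'];hsv=cv2.cvtColor(p,cv2.COLOR_RGB2HSV)
o=(hsv[...,0]<18)&(hsv[...,1]>120)&(hsv[...,2]>120);o[:150]=0;o[200:]=0;o[:,:300]=0;o[:,360:]=0
print("ptr",o.sum(),np.argwhere(o).mean(0)[::-1],np.median(SC[o],0).round(4))
crop=p[145:260,290:420];cv2.imwrite("pics/crop.png",cv2.resize(crop[...,::-1],None,fx=6,fy=5,interpolation=2))
E
```

```text
(array([ 440.6, -249. ]), array([23.5, 36.3]), np.float32(147.8), 10)
(array([ 454. , -176.2]), array([24.8, 63.2]), np.float32(142.2), 11)
(array([ 513.4, -269.9]), array([22.8, 36.8]), np.float32(152.4), 10)
(array([ 544.9, -193.1]), array([22.1, 35.1]), np.float32(167.8), 10)
(array([ 562.4, -117.4]), array([23.6, 64.3]), np.float32(155.2), 9)
pan pts [array([0.548, 0.241, 0.116]), array([0.547, 0.103, 0.116]), array([0.468, 0.102, 0.114]), array([0.508, 0.171, 0.116]), array([0.455, 0.236, 0.152])]
table [0.6685 0.0021 0.0012] bar [ 0.5615 -0.1179  0.0167] tray floor [ 0.5126 -0.1505  0.0017]
pan px ((208.52725219726562, 270.9256286621094), (77.84868621826172, 99.36878967285156), 88.31531524658203)
[[0.578 0.269 0.135]
 [0.583 0.077 0.135]
 [0.432 0.071 0.135]
 [0.428 0.26  0.135]] [0.5053 0.1691 0.135 ]
ptr 34 [334.32352941 171.32352941] [0.4076 0.1714 0.1736]
```

View pics/crop.png

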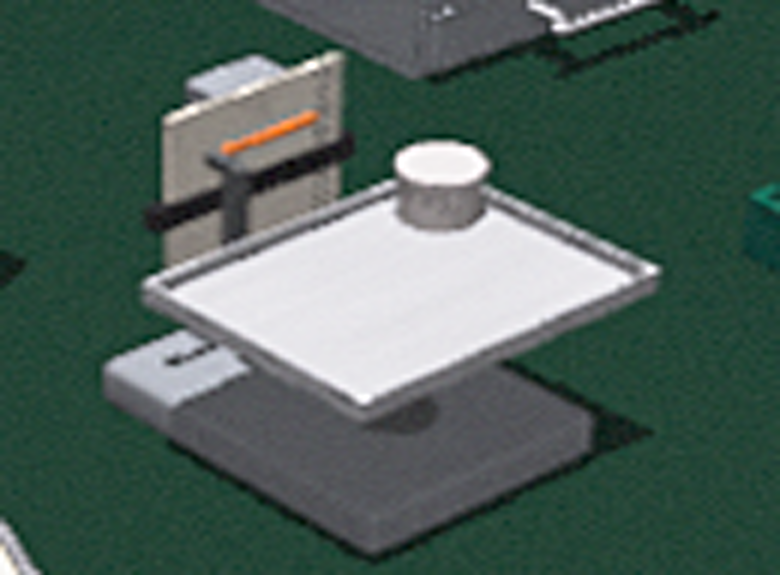

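The crop shows the pointer above the black band, both at the column plate, with the tin at the rear-right of the pan. The band's ends are near scene px (315,188) and (348,174), and the pointer's middle is near (335,171).

```bash
cat >> h.py <<'E'
def gauge(p,d):
    hsv=cv2.cvtColor(p,cv2.COLOR_RGB2HSV);C=cloud("scene",d)
    sub=np.zeros((480,640),bool);sub[155:215,312:356]=1
    o=(hsv[...,0]<18)&(hsv[...,1]>110)&(hsv[...,2]>110)&sub
    k=(p.max(2)<50)&sub&(C[...,2]>.1)&(C[...,0]<.43)
    k=cv2.morphologyEx(k.astype(np.uint8),cv2.MORPH_OPEN,np.ones((2,2)))>0
    for nm,m,x in(("ptr",o,None),("band",k,None)):
        uv=np.argwhere(m)[:,::-1]
        print(nm,len(uv),"cloud",np.median(C[m],0).round(4))
        for x in(.400,.405,.410):
            w=onx("scene",uv,x);print("  x",x,"y",w[:,1].min().round(4),w[:,1].max().round(4),"z mean",w[:,2].mean().round(4),"rng",np.percentile(w[:,2],[3,97]).round(4))
    f=C[200:232,335:380].reshape(-1,3);print("pan face z",np.median(f[:,2]).round(4))
E
python3 - <<'E'
from h import *
S=np.load("scene0.npz");gauge(S['p'],S['d'])
E
```

```text
ptr 37 cloud [0.4075 0.1718 0.1735]
  x 0.4 y 0.1501 0.2062 z mean 0.1675 rng [0.1639 0.1712]
  x 0.405 y 0.146 0.2019 z mean 0.1715 rng [0.1679 0.1751]
  x 0.41 y 0.142 0.1976 z mean 0.1754 rng [0.1718 0.179 ]
band 112 cloud [0.4028 0.1735 0.1358]
  x 0.4 y 0.106 0.2344 z mean 0.132 rng [0.1246 0.139 ]
  x 0.405 y 0.1021 0.2299 z mean 0.1362 rng [0.1287 0.143 ]
  x 0.41 y 0.0983 0.2255 z mean 0.1403 rng [0.1329 0.1471]
pan face z 0.1167
```

Call:
move_arm --motion "0 0.2 -0.125 0 0; 0 0.4 -0.25 0 0; 0 0.6 -0.375 0 0; 0 0.8 -0.5 0 0; 0 1 -0.625 0 0; 0 1 -0.625 0 0" --newtons 25

```text
time: 0.6
position: [0.3837, -0.375, 0.2301]
tool_rot: [0.979, 0.204, 0.0, -0.001]
ft_force: [0.2, -0.7, -0.6]
grip_width: 0.0548
grip_force: 0.0
```

Call:
move_arm --motion "0 0.2 -0.125 0.1 0.035; 0 0.4 -0.25 0.2 0.07; 0 0.6 -0.375 0.3 0.11; 0 0.8 -0.5 0.4 0.15; 0 1 -0.625 0.5 0.19; 0 1 -0.625 0.55 0.23; 0 1 -0.625 0.6 0.27; 0 1 -0.625 0.6 0.27"

```text
time: 1.27
position: [0.5154, -0.1795, 0.1066]
tool_rot: [0.976, -0.218, -0.004, -0.002]
ft_force: [-0.4, -0.1, 0.6]
grip_width: 0.0433
grip_force: 0.0
```

```bash
cat >> h.py <<'E'
def to(x,y,z,yaw):
    o=robot.get_obs();r=R.from_quat(o["tool_rot"]);X=r.apply([1,0,0]);cy=np.degrees(np.arctan2(X[1],X[0]))
    s=r.inv().apply(np.array([x,y,z])-o["position"])/.2
    t=((cy-yaw+90)%180-90)/180
    print("t",round(o["time"],2),"pos",o["position"].round(4),"yaw",round(cy,1),"q6",o["q"][5].round(2),"F",o["ft_force"].round(2),"w",round(o["grip_width"],4),"| move",s.round(3),"turn",round(t,3))
E
python3 -c "
from h import *
to(.562,-.1175,.014,155)"
```

```text
t 1.27 pos [ 0.5154 -0.1795  0.1066] yaw -25.1 q6 1.47 F [-0.36 -0.05  0.56] w 0.0433 | move [ 0.083 -0.379  0.463] turn -0.001
```

Call:
move_arm --motion "0 0.04 -0.19 0 0; 0 0.08 -0.38 0.1 0; 0 0.08 -0.38 0.25 0; 0 0.08 -0.38 0.33 0; 0 0.08 -0.38 0.33 0"

```text
time: 1.68
position: [0.5606, -0.1205, 0.0408]
tool_rot: [0.976, -0.217, -0.004, -0.001]
ft_force: [-0.2, 0.5, -0.3]
grip_width: 0.0435
grip_force: 0.0
```

```bash
python3 -c "
from h import *
p,d=robot.camera('top');cv2.imwrite('pics/a.png',cv2.resize(p[195:355,300:480,::-1],None,fx=4,fy=3.6,interpolation=2)) 
to(.562,-.1175,.014,155)"
```

```text
t 1.73 pos [ 0.5615 -0.1214  0.0426] yaw -25.1 q6 1.6 F [-0.35 -0.09  0.56] w 0.0435 | move [-0.005 -0.019  0.143] turn -0.0
```

View pics/a.png

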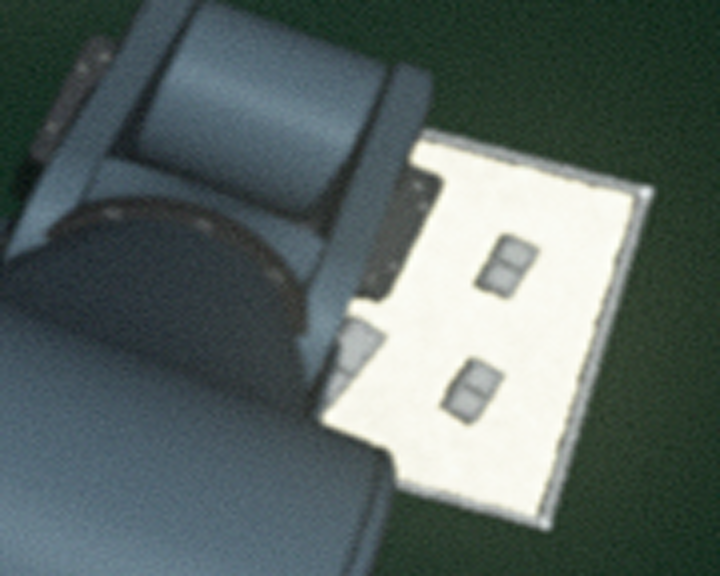

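The arm hides the target bar. The remaining tray bars are undisturbed, so I'll go down and grip.

Call:
move_arm --motion "0 -0.005 -0.018 0.07 0; 0 -0.005 -0.018 0.137 0; 0 -0.005 -0.018 0.137 0; -1 -0.005 -0.018 0.137 0; -1 -0.005 -0.018 0.137 0; -1 -0.005 -0.018 0.137 0; -1 -0.005 -0.018 0.137 0; -1 -0.005 -0.018 0.137 0" --newtons 25

```text
time: 2.4
position: [0.5644, -0.1193, 0.0182]
tool_rot: [0.976, -0.218, 0.001, 0.0]
ft_force: [-1.0, -0.6, 5.1]
grip_width: 0.0235
grip_force: 25.0
```

Call:
move_arm --motion "-1 0 0 -0.2 0; -1 0 0 -0.4 0; -1 0 0 -0.6 0; -1 0 0 -0.8 0; -1 0 0 -0.85 0; -1 0 0 -0.85 0"

```text
time: 2.9
position: [0.566, -0.1197, 0.1912]
tool_rot: [0.976, -0.217, 0.004, 0.001]
ft_force: [0.3, 0.0, -1.9]
grip_width: 0.0233
grip_force: 25.0
```

```bash
python3 -c "
from h import *
to(.526,.132,.17,2)"
```

```text
t 2.9 pos [ 0.566  -0.1197  0.1912] yaw -25.1 q6 1.61 F [ 0.29  0.01 -1.88] w 0.0233 | move [-0.716 -1.055  0.1  ] turn -0.151
```

Call:
move_arm --motion "-1 -0.14 -0.15 0 -0.03; -1 -0.28 -0.33 0 -0.065; -1 -0.42 -0.5 0 -0.1; -1 -0.56 -0.67 0 -0.13; -1 -0.7 -0.84 0 -0.15; -1 -0.716 -1 0 -0.15; -1 -0.716 -1 0 -0.15; -1 -0.716 -1 0.1 -0.15; -1 -0.716 -1 0.15 -0.15; -1 -0.716 -1 0.15 -0.15"

```text
time: 3.73
position: [0.5156, 0.1227, 0.1533]
tool_rot: [1.0, 0.016, -0.005, 0.0]
ft_force: [-0.2, 0.6, -1.1]
grip_width: 0.0236
grip_force: 25.0
```

```bash
python3 -c "
from h import *
to(.526,.132,.108,2)
p,d=robot.camera('scene');gauge(p,d)
cv2.imwrite('pics/b.png',cv2.resize(p[120:260,270:430,::-1],None,fx=5,fy=4.2,interpolation=2))"
```

```text
t 3.73 pos [0.5156 0.1227 0.1533] yaw 1.9 q6 1.56 F [-0.21  0.56 -1.1 ] w 0.0236 | move [ 0.055 -0.045  0.226] turn -0.001
ptr 0 cloud [nan nan nan]
  return _methods._mean(a, axis=axis, dtype=dtype,
  ret = um.true_divide(
Traceback (most recent call last):
  File "h.py", line 41, in gauge
    w=onx("scene",uv,x);print("  x",x,"y",w[:,1].min().round(4),w[:,1].max().round(4),"z mean",w[:,2].mean().round(4),"rng",np.percentile(w[:,2],[3,97]).round(4))
  File "h.py", line 11, in onx
    c,d=ray(n,uv); return c+d*((x-c[0])/d[:,0])[:,None]
        ~~~^^^^^^
  File "h.py", line 6, in ray
    u=cv2.undistortPoints(np.array(uv,float).reshape(-1,1,2),m["mtx"],m["D"]).reshape(-1,2)
      ~~~~~~~~~~~~~~~~~~~^^^^^^^^^^^^^^^^^^^^^^^^^^^^^^^^^^^^^^^^^^^^^^^^^^^^
cv2.error: OpenCV(4.12.0) /io/opencv/modules/calib3d/src/undistort.dispatch.cpp:347: error: (-215:Assertion failed) CV_IS_MAT(_src) && CV_IS_MAT(_dst) && (_src->rows == 1 || _src->cols == 1) && (_dst->rows == 1 || _dst->cols == 1) && _src->cols + _src->rows - 1 == _dst->rows + _dst->cols - 1 && (CV_MAT_TYPE(_src->type) == CV_32FC2 || CV_MAT_TYPE(_src->type) == CV_64FC2) && (CV_MAT_TYPE(_dst->type) == CV_32FC2 || CV_MAT_TYPE(_dst->type) == CV_64FC2) in function 'cvUndistortPointsInternal'
```

Call:
move_arm --motion "-1 0.05 -0.04 0 0; -1 0.05 -0.04 0.03 0; -1 0.05 -0.04 0.06 0; -1 0.05 -0.04 0.09 0; -1 0.05 -0.04 0.115 0; -1 0.05 -0.04 0.14 0; -1 0.05 -0.04 0.165 0; -1 0.05 -0.04 0.19 0; -1 0.05 -0.04 0.21 0; -1 0.05 -0.04 0.225 0; -1 0.05 -0.04 0.225 0; -1 0.05 -0.04 0.225 0"

```text
time: 4.78
position: [0.5286, 0.1314, 0.112]
tool_rot: [1.0, 0.016, -0.0, -0.0]
ft_force: [0.2, -0.2, 0.0]
grip_width: 0.0237
grip_force: 25.0
```

```bash
python3 -c "
from h import *
to(.526,.132,.108,2)
p,d=robot.camera('scene')
cv2.imwrite('pics/b.png',cv2.resize(p[120:260,270:430,::-1],None,fx=5,fy=4.2,interpolation=2))"
```

```text
t 4.78 pos [0.5286 0.1314 0.112 ] yaw 1.9 q6 1.58 F [ 0.2  -0.17  0.03] w 0.0237 | move [-0.013 -0.003  0.02 ] turn -0.001
```

View pics/b.png

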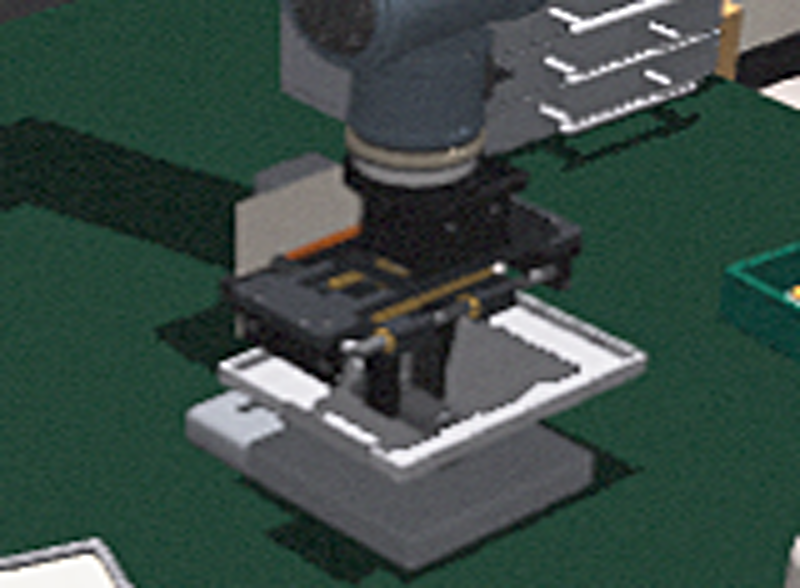

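The bar is on the pan: the fingers are at crop (410,390), the pointer is still visible at the plate, and the load on the tool is now about zero. Release and retreat.

Call:
move_arm --motion "-0.2 0 0 0.02 0; 0 0 0 0.02 0; 0 0 0 0.02 0; 0 0 0 -0.1 0; 0 0 0 -0.25 0; 0 0 0 -0.42 0; 0 0 0.2 -0.45 0; 0 0 0.4 -0.45 0; 0 0 0.6 -0.45 0; 0 0 0.8 -0.45 0; 0 0 1 -0.45 0; 0 0 1 -0.45 0"

```text
time: 5.83
position: [0.537, -0.0758, 0.2028]
tool_rot: [1.0, 0.013, 0.002, 0.002]
ft_force: [1.1, -0.1, -0.4]
grip_width: 0.0438
grip_force: 0.0
```

```bash
python3 -c "
from h import *
to(.545,-.193,.10,167)
p,d=robot.camera('scene');gauge(p,d)
q,e=robot.camera('top')
im=np.hstack([cv2.resize(p[130:250,280:420],(400,343),interpolation=2),cv2.resize(q[210:350,140:300],(390,343),interpolation=2)])
cv2.imwrite('pics/c.png',im[...,::-1]); print(cloud('top',e)[250:290:20,180:250:20,2].round(3))"
```

```text
t 5.83 pos [ 0.537  -0.0758  0.2028] yaw 1.5 q6 1.2 F [ 1.06 -0.1  -0.44] w 0.0438 | move [0.023 0.585 0.517] turn 0.081
ptr 38 cloud [0.4069 0.1757 0.1483]
  x 0.4 y 0.1502 0.2069 z mean 0.1421 rng [0.138  0.1459]
  x 0.405 y 0.1461 0.2026 z mean 0.1461 rng [0.1421 0.1499]
  x 0.41 y 0.1421 0.1983 z mean 0.1502 rng [0.1462 0.154 ]
band 28 cloud [0.4016 0.2244 0.1306]
  x 0.4 y 0.1169 0.2344 z mean 0.1317 rng [0.1251 0.1401]
  x 0.405 y 0.113 0.2299 z mean 0.1358 rng [0.1292 0.1442]
  x 0.41 y 0.1091 0.2255 z mean 0.1399 rng [0.1334 0.1483]
pan face z 0.0931
[[0.091 0.09  0.091 0.09 ]
 [0.091 0.087 0.091 0.09 ]]
```

View pics/c.png

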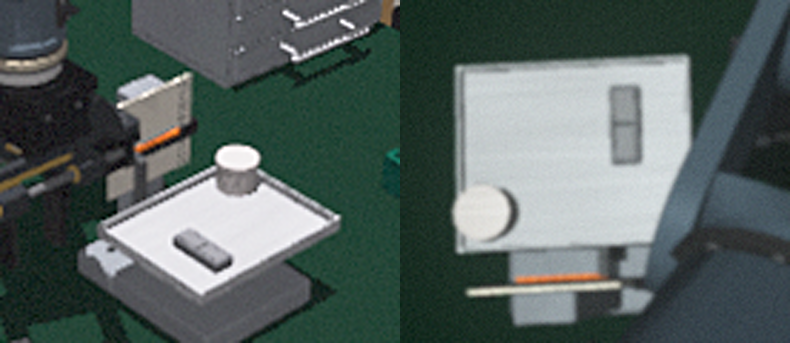

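The large bar lies in the pan and the pointer has dropped about 25 mm, to roughly 12 mm above the band's centre, so one small bar is needed.

Call:
move_arm --motion "0 0.023 0.19 0 0.03; 0 0.023 0.38 0.1 0.06; 0 0.023 0.55 0.2 0.081; 0 0.023 0.585 0.35 0.081; 0 0.023 0.585 0.5 0.081; 0 0.023 0.585 0.7 0.081; 0 0.023 0.585 0.8 0.081; 0 0.023 0.585 0.8 0.081; 0 0.023 0.585 0.8 0.081"

```text
time: 6.68
position: [0.5432, -0.1833, 0.0413]
tool_rot: [0.994, -0.11, -0.001, -0.001]
ft_force: [-1.0, 0.3, 1.1]
grip_width: 0.0438
grip_force: 0.0
```

```bash
python3 -c "
from h import *
to(.545,-.193,.015,167)"
```

```text
t 6.68 pos [ 0.5432 -0.1833  0.0413] yaw -12.6 q6 1.27 F [-0.98  0.26  1.05] w 0.0438 | move [0.02  0.045 0.131] turn 0.002
```

Call:
move_arm --motion "0 0.02 0.045 0 0; 0 0.02 0.045 0.06 0; 0 0.02 0.045 0.125 0; 0 0.02 0.045 0.125 0; -1 0.02 0.045 0.125 0; -1 0.02 0.045 0.125 0; -1 0.02 0.045 0.125 0; -1 0.02 0.045 0.125 0; -1 0.02 0.045 0.125 0" --newtons 25

```text
time: 7.43
position: [0.5458, -0.195, 0.0175]
tool_rot: [0.994, -0.111, 0.0, 0.0]
ft_force: [-0.1, 0.4, 0.3]
grip_width: 0.0217
grip_force: 25.0
```

Call:
move_arm --motion "-1 0 0 -0.2 0; -1 0 0 -0.4 0; -1 0 0 -0.6 0; -1 0 0 -0.8 0; -1 0 0 -0.85 0; -1 0 0 -0.85 0; -1 0 0 -0.85 0"

```text
time: 8.02
position: [0.5452, -0.1948, 0.1873]
tool_rot: [0.994, -0.111, 0.0, 0.0]
ft_force: [0.9, -0.5, -0.0]
grip_width: 0.0218
grip_force: 25.0
```

```bash
python3 -c "
from h import *
to(.526,.195,.17,2)"
```

```text
t 8.02 pos [ 0.5452 -0.1948  0.1873] yaw -12.7 q6 1.26 F [ 0.85 -0.48 -0.02] w 0.0218 | move [-0.522 -1.88   0.086] turn -0.082
```

Call:
move_arm --motion "-1 -0.06 -0.18 0 0; -1 -0.11 -0.38 0 0; -1 -0.17 -0.57 0 0; -1 -0.22 -0.76 0 0; -1 -0.26 -0.95 0 0"

```text
time: 8.43
position: [0.5336, 0.0039, 0.1841]
tool_rot: [0.994, -0.111, -0.004, -0.0]
ft_force: [0.3, 0.0, -0.5]
grip_width: 0.0216
grip_force: 25.0
```

Call:
move_arm --motion "-1 -0.06 -0.18 0 -0.03; -1 -0.11 -0.38 0 -0.06; -1 -0.17 -0.57 0 -0.082; -1 -0.22 -0.76 0 -0.082; -1 -0.26 -0.93 0 -0.082; -1 -0.26 -0.93 0 -0.082; -1 -0.26 -0.93 0 -0.082; -1 -0.26 -0.93 0 -0.082"

```text
time: 9.1
position: [0.5252, 0.1943, 0.1849]
tool_rot: [1.0, 0.018, -0.002, 0.001]
ft_force: [0.0, 0.2, -1.0]
grip_width: 0.0213
grip_force: 25.0
```

```bash
python3 -c "
from h import *
to(.526,.195,.0945,2)"
```

```text
t 9.1 pos [0.5252 0.1943 0.1849] yaw 2.1 q6 1.69 F [ 0.01  0.22 -1.05] w 0.0213 | move [ 0.006 -0.004  0.452] turn 0.001
```

Call:
move_arm --motion "-1 0 0 0.12 0; -1 0 0 0.24 0; -1 0 0 0.32 0; -1 0 0 0.36 0; -1 0 0 0.385 0; -1 0 0 0.41 0; -1 0 0 0.43 0; -1 0 0 0.45 0; -1 0 0 0.46 0; -1 0 0 0.46 0; -1 0 0 0.46 0"

```text
time: 10.02
position: [0.527, 0.1948, 0.0955]
tool_rot: [1.0, 0.018, 0.0, -0.0]
ft_force: [-0.4, 0.3, -0.6]
grip_width: 0.0216
grip_force: 25.0
```

Call:
move_arm --motion "-0.2 0 0 0 0; 0 0 0 0 0; 0 0 0 0 0; 0 0 0 -0.1 0; 0 0 0 -0.25 0; 0 0 0 -0.42 0; 0 0 0.2 -0.5 0; 0 0 0.4 -0.5 0; 0 0 0.6 -0.5 0; 0 0 0.8 -0.5 0; 0 0 1 -0.5 0; 0 0 1 -0.5 0"

```text
time: 11.02
position: [0.5354, -0.0119, 0.1957]
tool_rot: [1.0, 0.015, 0.001, 0.002]
ft_force: [-0.2, 1.0, -0.8]
grip_width: 0.0434
grip_force: 0.0
```

Call:
move_arm --motion "0 0 0.2 0 0; 0 0 0.4 0 0; 0 0 0.6 0 0; 0 0 0.8 0 0; 0 0 1 0 0; 0 0 1 0 0; 0 0 1 0 0; 0 0 1 0 0; 0 0 1 0 0; 0 0 1 0 0"

```text
time: 11.85
position: [0.541, -0.2032, 0.1951]
tool_rot: [1.0, 0.019, -0.0, -0.0]
ft_force: [0.2, 0.5, 0.1]
grip_width: 0.0432
grip_force: 0.0
```

```bash
python3 -c "
from h import *
to(.545,-.193,.10,167)
p,d=robot.camera('scene');gauge(p,d)
q,e=robot.camera('top')
im=np.hstack([cv2.resize(p[130:250,280:420],(400,343),interpolation=2),cv2.resize(q[210:350,140:300],(390,343),interpolation=2)])
cv2.imwrite('pics/d.png',im[...,::-1])"
```

```text
t 11.85 pos [ 0.541  -0.2032  0.1951] yaw 2.2 q6 0.98 F [0.25 0.51 0.12] w 0.0432 | move [ 0.022 -0.05   0.476] turn 0.084
ptr 44 cloud [0.406  0.1726 0.1358]
  x 0.4 y 0.1502 0.2071 z mean 0.1307 rng [0.1263 0.1354]
  x 0.405 y 0.1462 0.2028 z mean 0.1348 rng [0.1304 0.1395]
  x 0.41 y 0.1421 0.1985 z mean 0.1389 rng [0.1346 0.1436]
band 104 cloud [0.4039 0.1593 0.1373]
  x 0.4 y 0.1025 0.2344 z mean 0.133 rng [0.1256 0.139 ]
  x 0.405 y 0.0986 0.2299 z mean 0.1371 rng [0.1298 0.1431]
  x 0.41 y 0.0948 0.2255 z mean 0.1412 rng [0.1339 0.1472]
pan face z 0.0812
```

View pics/d.png

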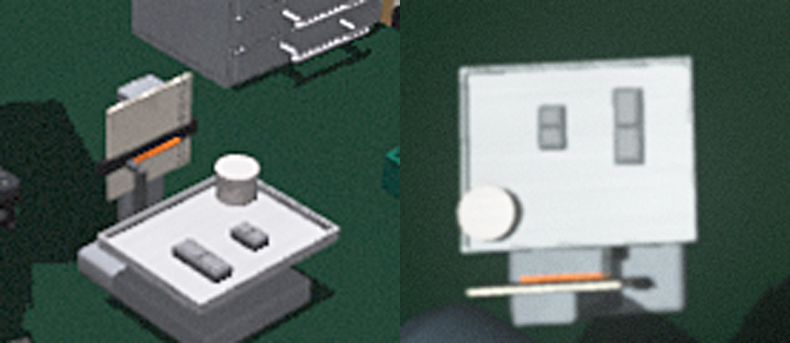

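Both bars are in the pan and the pointer overlaps the band. I'll check the margin precisely, using sub-pixel profiles and averaged depth.

Run:
```python
from h import *
S=np.load("scene0.npz");fr=[robot.camera("scene") for _ in range(5)]
p1=np.mean([f[0] for f in fr],0);d1=np.median([f[1] for f in fr],0)
C0=cloud("scene",S['d']);C1=cloud("scene",d1)
g=S['p'].astype(float).mean(2)
rows=[]
for u in range(320,346):
    vc=188-(u-315)*(188-174.4)/33.3; v=np.arange(int(vc)-4,int(vc)+6); 
    w=np.clip(150-g[v,u],0,None); 
    run=v[g[v,u]<100]
    if len(run)==0: continue
    c=(w*v).sum()/w.sum(); k=C0[int(round(c)),u]
    rows.append((u,c,len(run),k[0],*onx("scene",[[u,c]],k[0])[0][1:],onx("scene",[[u,c]],.4035)[0][2]))
rows=np.array(rows);print(rows.round(4)[::2])
hsv=cv2.cvtColor(p1.astype(np.uint8),cv2.COLOR_RGB2HSV);s=(p1[...,0]-p1[...,2]);s[:155]=0;s[215:]=0;s[:,:312]=0;s[:,356:]=0
m=s>60;uv=np.argwhere(m)[:,::-1];ws=s[m];c=(uv*ws[:,None]).sum(0)/ws.sum()
print("ptr px",c,"cloud",C1[m].mean(0).round(4),np.median(C1[s>100],0).round(4));print([onx("scene",[c],x)[0].round(4) for x in(.405,.4075,.41)])
pf=np.polyfit(rows[:,0],rows[:,1],1);print("band row at ptr col",np.polyval(pf,c[0]))
b=rows[:,3];print("band x",np.median(b),"z med",np.median(rows[:,5]),"z@.4035",np.median(rows[:,6]))
pl=[];
for u in range(322,344):
    for dv in(-7,8):
        v=int(round(np.polyval(pf,u)))+dv; pl.append(C1[v,u,0])
print("plate x",np.median(pl))
```

```text
[[3.200000e+02 1.867222e+02 5.000000e+00 4.082000e-01 1.179000e-01
  1.427000e-01 1.388000e-01]
 [3.220000e+02 1.859398e+02 5.000000e+00 4.040000e-01 1.285000e-01
  1.389000e-01 1.385000e-01]
 [3.240000e+02 1.850005e+02 5.000000e+00 4.021000e-01 1.374000e-01
  1.376000e-01 1.387000e-01]
 [3.260000e+02 1.837564e+02 6.000000e+00 4.134000e-01 1.357000e-01
  1.481000e-01 1.400000e-01]
 [3.280000e+02 1.826680e+02 1.000000e+01 4.264000e-01 1.325000e-01
  1.594000e-01 1.408000e-01]
 [3.300000e+02 1.823064e+02 8.000000e+00 4.365000e-01 1.314000e-01
  1.660000e-01 1.390000e-01]
 [3.320000e+02 1.814380e+02 5.000000e+00 3.998000e-01 1.691000e-01
  1.360000e-01 1.390000e-01]
 [3.340000e+02 1.803907e+02 5.000000e+00 4.014000e-01 1.753000e-01
  1.379000e-01 1.396000e-01]
 [3.360000e+02 1.793737e+02 5.000000e+00 4.021000e-01 1.822000e-01
  1.390000e-01 1.401000e-01]
 [3.380000e+02 1.785076e+02 6.000000e+00 4.038000e-01 1.884000e-01
  1.404000e-01 1.401000e-01]
 [3.400000e+02 1.775560e+02 6.000000e+00 4.045000e-01 1.954000e-01
  1.412000e-01 1.404000e-01]
 [3.420000e+02 1.766848e+02 6.000000e+00 4.001000e-01 2.068000e-01
  1.377000e-01 1.404000e-01]
 [3.440000e+02 1.761620e+02 5.000000e+00 4.050000e-01 2.103000e-01
  1.405000e-01 1.392000e-01]]
ptr px [335.03683771 181.70374421] cloud [0.4059 0.1744 0.1355] [0.4069 0.1765 0.136 ]
[array([0.405 , 0.1763, 0.1348]), array([0.4075, 0.1742, 0.1368]), array([0.41  , 0.1721, 0.1389])]
band row at ptr col 179.9268951031635
band x 0.40242899388618714 z med 0.1390344733890837 z@.4035 0.13950538856704608
plate x 0.40159804437784175
```

```bash
python3 -c "
from rig import robot
print(robot.hand_in())"
```

```text
the job is handed in; nothing more can be done
None
```

I put one large and one small bar in the pan and handed the job in at about 12 s. By my measurement the pointer rests about 2–3 mm below the band's centre, within the 8 mm allowed, and the other three bars were not touched; the hand-in returned no verdict.

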